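# Nudge the finned cover plate onto its two locating pins

### The job

The cast cover plate lies loose on the raised step of the steel fixture. Nudge it along with the fingertips (the rail on the far side helps to square it) until its two holes drop over the two locating pins and it lies flat and fully down on the lower seat. Push it only: do not lift the plate, leave the tools and parts around it where they are, and finish clear of everything.

Things in the scene. Friction and masses are not known exactly. Their poses are not given: they have to be found in the camera images.
- fixture: Fixed dark steel block, 177 (own x) by 270 mm (own y). Origin on the table under the step edge. Own x points roughly away from the robot, own y to its left (yaw up to 0.45 rad). y -115 to 0 mm: raised step, top at z 28 mm. y 0 to 155 mm: lower seat, top at z 20 mm. Both span x -110 to +53 mm, open on the robot's side and at both ends; a rail runs along the far side.
- rail (a point): Top inner edge of the fixture's straight steel rail, at x +53, y 0, z 36 mm in the fixture. The rail runs the full length along the fixture's y, 14 mm thick, its top 8 mm above the step. A plate against the rail has its holes within about 1 mm of the pins in the fixture's x.
- pin_near (a point): Tip of the locating pin nearer the robot, at x -36, y +63, z 27.5 mm in the fixture. Both pins are steel, 10 mm across, 8 mm above the seat, the upper half tapering to 4 mm. Their tips are level with the step: the plate slides off the step over the pin tips and stays about level until its holes are over the pins.
- pin_far (a point): Tip of the other, identical pin, at x +36, y +63 mm in the fixture.
- cover: Loose cast aluminium plate, 0.26 to 0.53 kg, 104 (own x) by 120 (own y) by 10 mm; origin at the centre of its underside, axes within 0.1 rad of the fixture's. 48 mm bore at x 0, y +18 mm. Starts on the step, overhanging the seat, 16 to 30 mm short of its seat in x and 69 to 83 mm in y. Seated: origin at x 0, y +63, z 20 mm in the fixture. Slides at a few newtons, but can wedge on the rail if pushed while askew.
- rim (a point): Middle of the outer face of the plate's rim (plate x 0, y -60, z 18 mm): a straight wall 14 mm wide along the whole -y edge, its top 26 mm above the underside. Five low fins run forward from it. Push here towards the fixture's +y. Seated, this face is 3 mm past the step edge.
- near_edge (a point): Middle of the plate's edge that faces the robot, at half its 10 mm thickness (plate x -52, y 0, z 5 mm). Push here towards the rail.
- hole_near (a point): Centre, at the underside, of the plate's 13 mm through hole nearer the robot (plate x -36, y 0 mm); goes on pin_near.
- hole_far (a point): Centre, at the underside, of the other 13 mm through hole (plate x +36, y 0 mm); goes on pin_far.
- socket: Bystander: steel socket, 30 mm across, 45 mm tall, standing beyond the rail. Origin under its centre.
- bearing: Bystander: steel bearing ring, 52 mm across, 15 mm tall, lying past the seat end of the fixture. Origin under its centre.
- bolt: Bystander: bolt standing on its 20 mm head, 48 mm tall, on the robot's side of the seat. Origin under its centre.
- wrench: Bystander: steel wrench 170 mm long, lying past the step end of the fixture, along its own x. Origin under its middle.
- screwdriver: Bystander: screwdriver 200 mm long, lying along its own x, well to the robot's right.
- can: Bystander: closed can, 66 mm across, 90 mm tall, well to the robot's left.
- hammer: Bystander: hammer 260 mm long, lying along its own x, well to the robot's right.
Mind the look-alikes: they are no part of the job. What is meant by the cover is not green, and is the larger of those in its own colour.

How it is judged (in metres and radians):
At the end, for the whole second after the job is handed in: Both holes of the cover plate are centred over their pins within 3 mm, the plate's underside is within 2 mm of the lower seat and level within 0.03 rad, and it is at rest; the robot touches nothing (horizontal distance between hole_near and pin_near below 0.003 m and horizontal distance between hole_far and pin_far below 0.003 m and height (world z) of cover between 0.017 and 0.022 m and angle between cover's own z axis and vertical below 0.03 rad and linear speed of cover below 0.01 m/s).
It fails at once if the cover plate is lifted (more than 8 mm above the step it starts on) (height (world z) of cover above 0.036 m or height (world z) of any of hole_near, hole_far above 0.04 m).
It fails at once if a bystander is disturbed (moved more than 20 mm) (distance of any of socket, bearing, bolt, wrench, screwdriver, can, hammer from where it was at the start of the episode above 0.02 m).
It also fails if it takes over 61 s, if anything falls off the work surface, if the arm or the gripper's body presses on something with over 40 N, if the wrist force passes 120 N, or if a joint passes its speed limit or range.

### The arm

A 6-joint arm with a two-finger parallel gripper is mounted at the origin on the work surface. World frame = base frame: x ahead of the robot, y to its left, z up, the work surface at z = 0. Lengths are in m, angles in degrees, forces in N, time in s.
With the tool pointing down it reaches from about 0.35 to 0.875 m from the base axis. Payload 4.2 kg.
Tool frame: the origin (TCP) lies at the very end of the fingers, on their centre line; the grasp point (between the pads) lies behind it (r.grip_point_offset is the z of the grasp point in the tool frame, in m); z points along the fingers, y is the direction in which the jaws open and shut (so a half turn about z gives the same grasp; the last joint's range is limited). The gripper opens to 87 mm and grips with 3 to 60 N. Pads are 19 mm wide; open, the fingers measure 117 mm over their backs; the gripper's body (75 mm by 190 mm) begins 51 mm behind the grasp point.
Start: joints at [-56.688, 22.042, 0.453, 0, -68.411, -14.817], TCP at [0.198, -0.593, 0.223] pointing down, gripper open.
Joint ranges: [-179.83, 179.83], [-69.29, 118.12], [-61.27, 80.66], [-181.25, 117.63], [-171.15, -9.14], [-177.46, 177.46]. Speed limits (degrees/s): [159.86, 159.86, 180, 180, 180, 180].

### API

Orientations are given as a 3x3 rotation matrix whose columns are the frame's x, y, z axes.
In Python, from station import r, capture, workorder gives the robot as it stands. The module is installed in compiled form; this text tells all that it offers.
- The arm moves only by the shell command python3 -m crank 'ROWS'. ROWS is JSON, a list of rows, each an object with "delta_rot": the turn, a rotation vector about the tool's x, y, z in rad, a list of three; "linear": the shift along the tool's x, y, z in m, a list of three; "gripper": the opening in per cent of the stroke, from 0 (shut) to 100 (fully open). A call has 1 to 10 rows; each row shifts and turns the commanded pose from where the row before left it, along the tool's axes as they then stand; what a row does not reach is not made up. A row lasts 1/8 s, in which the tool goes at most 62.5 mm and 10.7 degrees, less where a joint would pass 70% of its speed; a pose out of reach is approached as far as the arm can. A call is refused whole if a number of a shift passes 0.0625 or a number of a turn 0.188, either way. A call with a gripper value outside its range is refused whole. The fingers move at their own pace and stop on an object; the grip force is fixed at half the most. Time passes only in rows, so rows that do not move let the fingers close. It gives the time, the measured TCP pose, the force and the opening at its end, in the units of the state.
- r.sense(): the state, without advancing time (a new reading comes with each control period).
- capture(name): name is "scene" or "top"; returns a dict with "img" (400x640x3 uint8, blue, green, red), "fx", "fy", "cx", "cy" (pixels), "world_from_camera" (4x4, takes a point from camera to world coordinates). Camera axes: x right, y down, z forward; pixel columns grow to the right and rows downward; lengths in m; the calibration is good to about 2 mm. A picture is of the moment at which its call begins. There is no depth.
- workorder.finish_job(): hands the job in, once; it reports no verdict.
The state is a dict: "time_s": time; "joints": joint angles; "joint_velocities": joint speeds; "effort": joint torques, N m; "tcp_pos": TCP position; "ee_rot": TCP orientation; "wrist_force": force on the tool from outside, world axes, zero at the start; "moment": the same for the moment, N m; "gripper_width": opening from 0.0 (shut) to 1.0 (fully open).
Only numpy, scipy, OpenCV 4.12 (cv2) and the standard library are available. Lean on these libraries where they do the work, as an engineer would, in place of code of your own. Each camera call takes 0.05 s, during which the arm holds its last target.

## Working session

There is one attempt and no reset: what is moved stays moved. The work goes in short steps, Python scripts to look and compute and a shell command to move; the robot and the scene stay as the last step left them, time stands still between calls to the robot, and variables do not carry over. Pictures are saved under pics/ and viewed, and the job is handed in when it is done.

```bash
mkdir -p pics; python3 - <<'E'
from station import r,capture
import cv2,numpy as np,pickle
for n in("scene","top"):
    c=capture(n);cv2.imwrite(f"pics/{n}0.png",c["img"]);pickle.dump(c,open(f"pics/{n}0.pkl","wb"))
    print(n,c["fx"],c["fy"],c["cx"],c["cy"]);print(np.round(c["world_from_camera"],4))
s=r.sense();print(s["time_s"],s["tcp_pos"],s["ee_rot"],s["gripper_width"],r.grip_point_offset)
E
```

```text
scene 457.81434624892324 457.81434624892324 314.8100533503109 207.99149499198353
[[ 0.5142  0.517  -0.6843  1.5657]
 [ 0.8576 -0.2991  0.4185 -0.6408]
 [ 0.0117 -0.8021 -0.5971  0.9699]
 [ 0.      0.      0.      1.    ]]
top 377.75796576759166 377.75796576759166 321.4981162365023 195.45860563507364
[[ 0.0191 -0.9875  0.1564  0.3486]
 [-0.9998 -0.0201 -0.0049  0.0171]
 [ 0.0079 -0.1563 -0.9877  1.0905]
 [ 0.      0.      0.      1.    ]]
0.1 [ 0.19812931 -0.59220264  0.22159191] [[-9.48396262e-01 -3.17086865e-01 -6.71765212e-04]
 [-3.17087570e-01  9.48394557e-01  1.79926126e-03]
 [ 6.65763594e-05  1.91942105e-03 -9.99998156e-01]] 0.9979805012584304 -0.0187
```

View pics/scene0.png

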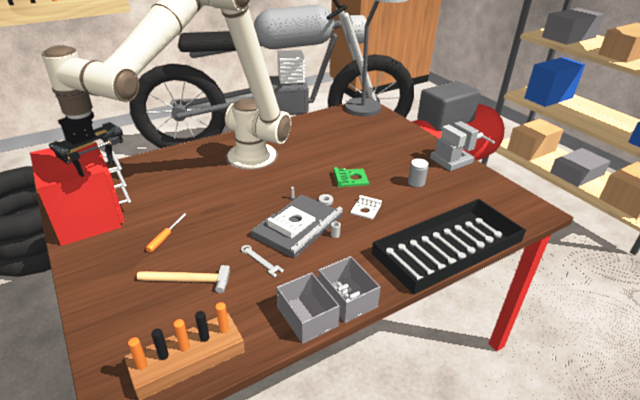

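View pics/top0.png

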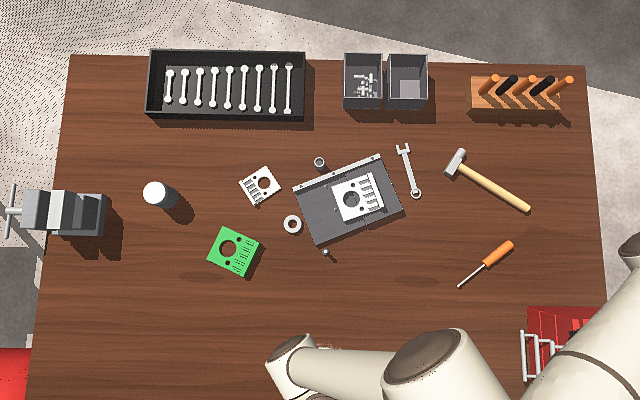

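Candidates in the top view: a silver plate on the fixture at (357,198), a smaller silver plate on the table at (260,186), and a green plate at (235,250). The first fits the description (not green, the larger of the silver ones, on the step). The bystanders are socket (319,162), bearing (292,224), bolt (326,253) and wrench (408,172). Next is a close crop to confirm.

```bash
python3 - <<'E'
import cv2
a=cv2.imread("pics/top0.png")[140:270,230:430];cv2.imwrite("pics/topc.png",cv2.resize(a,(800,520),interpolation=cv2.INTER_CUBIC))
a=cv2.imread("pics/scene0.png")[160:290,230:400];cv2.imwrite("pics/scenec.png",cv2.resize(a,None,fx=4.5,fy=4.5,interpolation=cv2.INTER_CUBIC))
E
```

```text
(no output)
```

View pics/topc.png

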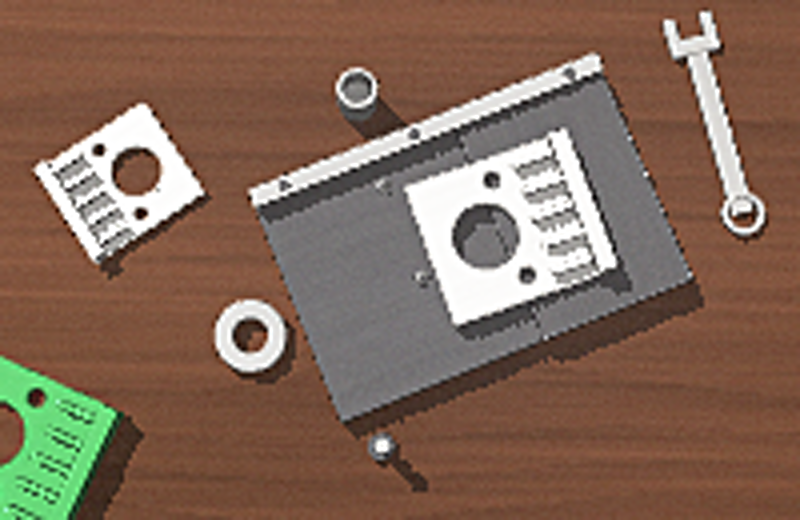

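View pics/scenec.png

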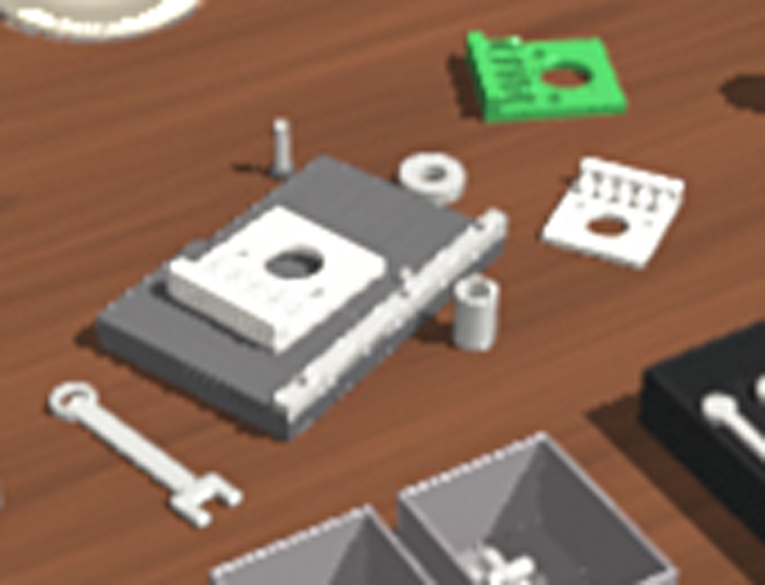

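```bash
cat > h.py <<'E'
import numpy as np,cv2,pickle
from scipy.optimize import least_squares
def proj(c,P):
    T=np.linalg.inv(c["world_from_camera"]);q=P@T[:3,:3].T+T[:3,3]
    return np.c_[c["fx"]*q[:,0]/q[:,2]+c["cx"],c["fy"]*q[:,1]/q[:,2]+c["cy"]]
def world(p,L,z0=0):
    c,s=np.cos(p[2]),np.sin(p[2]);L=np.asarray(L,float)/1000
    return np.c_[p[0]+c*L[:,0]-s*L[:,1],p[1]+s*L[:,0]+c*L[:,1],L[:,2]+z0]
def back(c,uv,z):
    uv=np.atleast_2d(uv);M=c["world_from_camera"];d=np.c_[(uv[:,0]-c["cx"])/c["fx"],(uv[:,1]-c["cy"])/c["fy"],np.ones(len(uv))]@M[:3,:3].T
    return M[:3,3]+d*((z-M[2,3])/d[:,2])[:,None]
def fit(obs,z0,x0):
    f=lambda p:np.concatenate([(proj(c,world(p,L,z0))-uv).ravel() for c,L,uv in obs])
    s=least_squares(f,x0,loss="soft_l1");return s.x,f(s.x).reshape(-1,2)
def crop2px(a,k,ox,oy): return (np.array(a,float)+.5)/k-.5+[ox,oy]
E
python3 - <<'E'
from h import *
t=pickle.load(open("pics/top0.pkl","rb"));s=pickle.load(open("pics/scene0.pkl","rb"))
T=lambda a:crop2px(a,4,230,140);S=lambda a:crop2px(a,4.5,230,160)
LF=[[67,155,36],[67,-115,36],[-110,155,20],[-110,-115,28]];uf=T([[248,190],[597,53],[345,422],[693,277]])
LS=[[-110,-115,28],[-110,155,20],[67,155,36],[53,-115,36]];us=S([[97,322],[322,157],[507,218],[274,397]])
LC=[[52,60,10],[-52,60,10],[36,0,10],[-36,0,10],[0,18,10],[52,-60,26],[-52,-60,26]]
uc=T([[405,185],[457,325],[492,180],[527,275],[486,237],[568,130],[617,265]])
for nm,o,x0 in(("fix top",[(t,LF,uf)],[.6,0,.3]),("fix scene",[(s,LS,us)],[.6,0,.3]),("fix both",[(t,LF,uf),(s,LS,us)],[.6,0,.3])):
    p,e=fit(o,0,x0);print(nm,p.round(4));print(e.round(1).tolist())
    F=p
    if "top" in nm: Ft=p
p,e=fit([(t,LC,uc)],.028,[.6,0,.3]);print("cover",p.round(4),e.round(1).tolist())
for G in(Ft,F):
    c,sn=np.cos(G[2]),np.sin(G[2]);d=p[:2]-G[:2];print("cover in fix",c*d[0]+sn*d[1],-sn*d[0]+c*d[1],p[2]-G[2])
for n,uv in dict(socket=(357,88),bearing=(250,337),bolt=(382,445)).items(): print(n,back(t,T([uv]),dict(socket=.045,bearing=.015,bolt=.048)[n]).round(3))
E
```

```text
fix top [ 0.5379 -0.072   0.4084]
[[0.1, -0.0], [-0.0, -0.6], [-0.6, 0.4], [0.6, 0.2]]
fix scene [ 0.5429 -0.0729  0.4113]
[[-0.4, -0.5], [-0.1, -0.4], [0.2, -0.2], [0.2, 1.0]]
fix both [ 0.539  -0.0718  0.4095]
[[-0.0, -0.3], [-0.1, -1.0], [-0.6, 0.0], [0.5, -0.3], [-0.6, -1.3], [-0.2, -1.0], [-0.1, -0.8], [-0.2, 0.1]]
cover [ 0.5142 -0.0886  0.3523] [[0.1, 0.3], [-0.6, -0.0], [0.1, 0.0], [0.1, 0.1], [-0.0, -0.3], [-0.2, -0.6], [0.6, 0.3]]
cover in fix -0.028289062054647013 -0.00579447635851958 -0.05608930675821383
cover in fix -0.02940155661196263 -0.0055362734322660714 -0.05713445134945183
socket [[0.611 0.021 0.045]]
bearing [[0.435 0.094 0.015]]
bolt [[ 0.361 -0.001  0.048]]
```

The crop confirms it: the plate on the fixture is the larger silver one, with a rim, two holes and a bore. It needs about +28 mm in fixture x and +69 mm in y, and its yaw is off by −0.056 rad.

First I'll make a helper for tool-frame deltas.

```bash
cat >> h.py <<'E'
FX=np.array([.5385,-.072,.409])
def go(fx,fy,z,dyaw=0):
    """delta in tool axes (turn first) to fixture-mm position, tool y at angle fixture y + dyaw"""
    from station import r
    from scipy.spatial.transform import Rotation as Ro
    s=r.sense();R=np.array(s["ee_rot"])
    a=FX[2]+np.pi+dyaw
    G=np.array([[np.cos(a),np.sin(a),0],[np.sin(a),-np.cos(a),0],[0,0,-1]])
    rv=Ro.from_matrix(R.T@G).as_rotvec()
    w=world(FX,[[fx,fy,z]])[0]-s["tcp_pos"]
    print("turn",rv.round(4),"lin(after turn) tool",(G.T@w*1000).round(1),"mm; lin(current)",(R.T@w*1000).round(1))
    st()
def st():
    from station import r
    s=r.sense();d=np.array(s["tcp_pos"])-[*FX[:2],0];c,n=np.cos(FX[2]),np.sin(FX[2])
    f=np.array(s["wrist_force"])
    print("t",round(s["time_s"],2),"fix mm",np.round([1e3*(c*d[0]+n*d[1]),1e3*(-n*d[0]+c*d[1]),1e3*d[2]],1),"F fix",np.round([c*f[0]+n*f[1],-n*f[0]+c*f[1],f[2]],1),"grip",round(s["gripper_width"],3),"j",np.round(s["joints"],0))
E
python3 -c "
from h import *
go(-115,-16,90)"
```

```text
turn [ 0.0019  0.     -0.0863] lin(after turn) tool [-404.2  325.9  131.6] mm; lin(current) [-374.6  359.3  132.3]
t 0.1 fix mm [-519.2 -341.9  221.6] F fix [0.5 0.6 0.2] grip 0.998 j [-57.  22.   0.  -0. -68. -15.]
```

```bash
python3 -m crank '[{"delta_rot":[0.0019,0,-0.086],"linear":[0,0,0],"gripper":70},{"delta_rot":[0,0,0],"linear":[-0.044,0.036,0],"gripper":70},{"delta_rot":[0,0,0],"linear":[-0.045,0.036,0],"gripper":70},{"delta_rot":[0,0,0],"linear":[-0.045,0.036,0],"gripper":70},{"delta_rot":[0,0,0],"linear":[-0.045,0.036,0.01],"gripper":70},{"delta_rot":[0,0,0],"linear":[-0.045,0.036,0.01],"gripper":70},{"delta_rot":[0,0,0],"linear":[-0.045,0.036,0.02],"gripper":70},{"delta_rot":[0,0,0],"linear":[-0.045,0.036,0.02],"gripper":70},{"delta_rot":[0,0,0],"linear":[-0.045,0.036,0.03],"gripper":70},{"delta_rot":[0,0,0],"linear":[-0.045,0.037,0.03],"gripper":70}]'; python3 -c "
from h import *
go(-115,-16,60)"
```

```text
time_s: 1.35
tcp_pos: [0.4382, -0.1367, 0.1038]
ee_rot: [[-0.918, -0.398, 0.002], [-0.398, 0.918, -0.002], [-0.001, -0.002, -1.0]]
wrist_force: [0.6, -0.4, 0.3]
gripper_width: 0.701
turn [-0.0022  0.0007  0.    ] lin(after turn) tool [-2.7  3.5 43.8] mm; lin(current) [-2.7  3.6 43.8]
t 1.35 fix mm [-117.7  -19.5  103.8] F fix [ 0.3 -0.6  0.3] grip 0.701 j [  3.  14. -32.   0. -45. -70.]
```

```bash
python3 -m crank '[{"delta_rot":[-0.0022,0.0007,0],"linear":[0,0.004,0.03],"gripper":70},{"delta_rot":[0,0,0],"linear":[0,0,0.02],"gripper":70},{"delta_rot":[0,0,0],"linear":[0,0,0.0],"gripper":70},{"delta_rot":[0,0,0],"linear":[0,0,0.0],"gripper":70}]'; python3 - <<'E'
from h import *
from station import capture
go(-115,-16,33)
for n,(y0,y1,x0,x1) in dict(top=(140,270,280,430),scene=(140,290,210,400)).items():
    c=capture(n);a=c["img"][y0:y1,x0:x1];cv2.imwrite(f"pics/{n}1.png",cv2.resize(a,None,fx=4,fy=4,interpolation=cv2.INTER_CUBIC))
E
```

```text
time_s: 1.85
tcp_pos: [0.4366, -0.135, 0.055]
ee_rot: [[-0.918, -0.397, 0.0], [-0.397, 0.918, -0.0], [-0.0, -0.0, -1.0]]
wrist_force: [-0.3, 0.9, 0.3]
gripper_width: 0.702
turn [-0.0003  0.0001 -0.0002] lin(after turn) tool [-3.6  1.3 22. ] mm; lin(current) [-3.6  1.3 22. ]
t 1.85 fix mm [-118.6  -17.3   55. ] F fix [0.1 0.9 0.3] grip 0.702 j [  3.  18. -35.   0. -37. -70.]
```

View pics/top1.png

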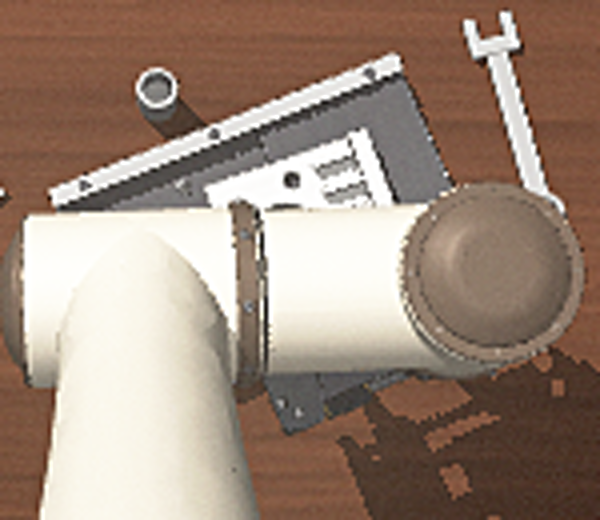

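View pics/scene1.png

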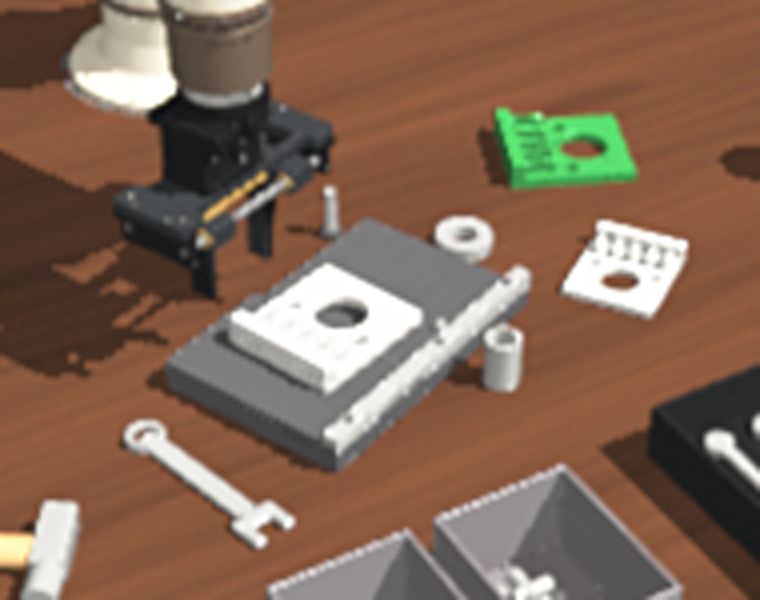

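Both fingertips hover on the near side, at scene-crop (205,288) and (262,252), clear of the bolt. Next I'll descend and push toward the rail.

```bash
python3 -m crank '[{"delta_rot":[0,0,0],"linear":[0,0,0.015],"gripper":70},{"delta_rot":[0,0,0],"linear":[0,0,0.007],"gripper":70},{"delta_rot":[0,0,0],"linear":[-0.008,0,0],"gripper":70},{"delta_rot":[0,0,0],"linear":[-0.008,0,0],"gripper":70},{"delta_rot":[0,0,0],"linear":[-0.004,0,0],"gripper":70},{"delta_rot":[0,0,0],"linear":[0,0,0],"gripper":70}]'; python3 -c "
from h import *
st()"
python3 -m crank '[{"delta_rot":[0,0,0],"linear":[-0.004,0,0],"gripper":70},{"delta_rot":[0,0,0],"linear":[-0.004,0,0],"gripper":70},{"delta_rot":[0,0,0],"linear":[-0.004,0,0],"gripper":70},{"delta_rot":[0,0,0],"linear":[-0.003,0,0],"gripper":70}]'; python3 -c "
from h import *
st()"
```

```text
time_s: 2.7
tcp_pos: [0.4549, -0.1266, 0.0326]
ee_rot: [[-0.917, -0.398, -0.0], [-0.398, 0.917, 0.0], [0.0, 0.0, -1.0]]
wrist_force: [-0.3, 0.5, 0.4]
gripper_width: 0.702
t 2.7 fix mm [-98.4 -16.9  32.6] F fix [-0.1  0.5  0.4] grip 0.702 j [  4.  21. -34.  -0. -34. -71.]
time_s: 3.2
tcp_pos: [0.4676, -0.121, 0.0323]
ee_rot: [[-0.918, -0.397, -0.003], [-0.397, 0.918, -0.0], [0.002, 0.001, -1.0]]
wrist_force: [-2.8, -2.8, 2.7]
gripper_width: 0.701
t 3.2 fix mm [-84.5 -16.7  32.3] F fix [-3.7 -1.5  2.7] grip 0.701 j [  5.  22. -33.  -0. -35. -71.]
```

Contact at about −4 N, so the plate is sliding. I'll keep going.

```bash
python3 -m crank '[{"delta_rot":[0,0,0],"linear":[-0.003,0,0],"gripper":70},{"delta_rot":[0,0,0],"linear":[-0.003,0,0],"gripper":70},{"delta_rot":[0,0,0],"linear":[-0.003,0,0],"gripper":70},{"delta_rot":[0,0,0],"linear":[-0.003,0,0],"gripper":70}]'; python3 -c "
from h import *
st()"
python3 -m crank '[{"delta_rot":[0,0,0],"linear":[-0.002,0,0],"gripper":70},{"delta_rot":[0,0,0],"linear":[-0.002,0,0],"gripper":70}]'; python3 - <<'E'
from h import *
from station import capture
st()
for n,(y0,y1,x0,x1) in dict(top=(140,270,280,430),scene=(140,290,210,400)).items():
    c=capture(n);a=c["img"][y0:y1,x0:x1];cv2.imwrite(f"pics/{n}2.png",cv2.resize(a,None,fx=4,fy=4,interpolation=cv2.INTER_CUBIC))
E
```

```text
time_s: 3.7
tcp_pos: [0.4794, -0.1159, 0.0323]
ee_rot: [[-0.918, -0.398, -0.001], [-0.398, 0.918, 0.0], [0.001, 0.0, -1.0]]
wrist_force: [-2.9, -1.4, -0.8]
gripper_width: 0.699
t 3.7 fix mm [-71.7 -16.8  32.3] F fix [-3.2 -0.2 -0.8] grip 0.699 j [  5.  23. -31.  -0. -36. -72.]
time_s: 3.95
tcp_pos: [0.483, -0.1144, 0.0323]
ee_rot: [[-0.918, -0.398, -0.001], [-0.398, 0.918, 0.0], [0.001, 0.0, -1.0]]
wrist_force: [-2.1, -0.7, -1.3]
gripper_width: 0.702
t 3.95 fix mm [-67.8 -16.8  32.3] F fix [-2.2  0.1 -1.3] grip 0.702 j [  5.  23. -31.  -0. -36. -72.]
```

View pics/scene2.png

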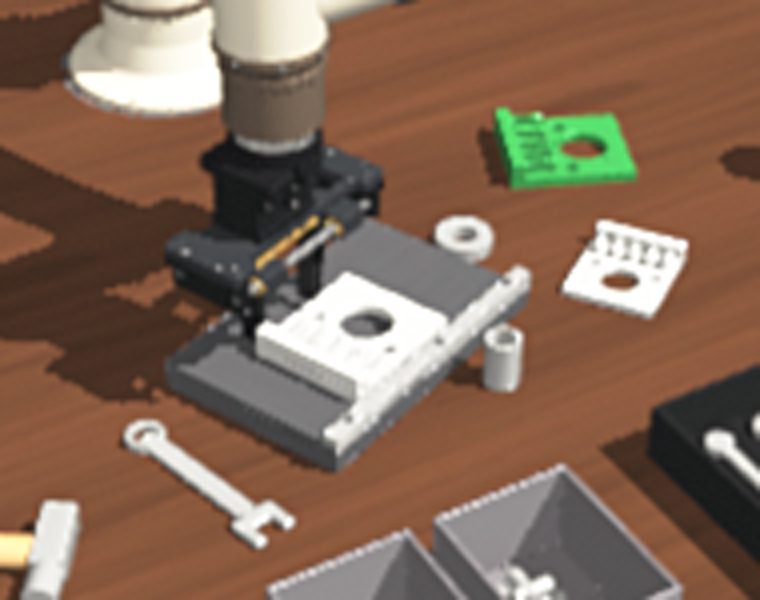

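View pics/top2.png

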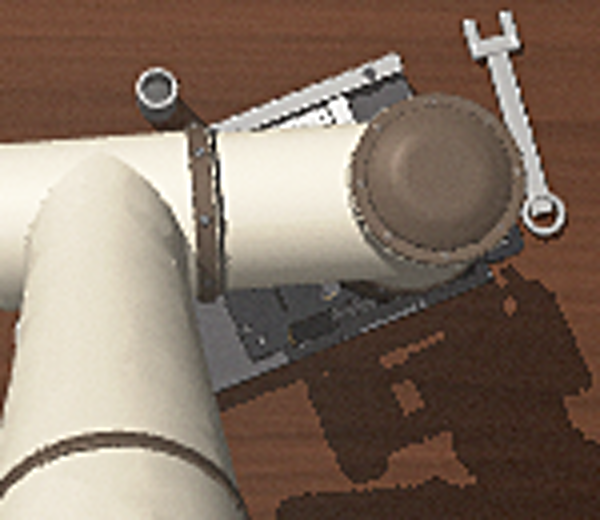

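The plate looks squared and its far edge is close to the rail (scene crop (445,325)). I'll continue in small steps until the force rises.

```bash
python3 -m crank '[{"delta_rot":[0,0,0],"linear":[-0.0015,0,0],"gripper":70},{"delta_rot":[0,0,0],"linear":[-0.0015,0,0],"gripper":70}]'; python3 -c "
from h import *
st()"
python3 -m crank '[{"delta_rot":[0,0,0],"linear":[-0.001,0,0],"gripper":70},{"delta_rot":[0,0,0],"linear":[-0.001,0,0],"gripper":70}]'; python3 -c "
from h import *
st()"
```

```text
time_s: 4.3
tcp_pos: [0.4855, -0.1133, 0.0324]
ee_rot: [[-0.918, -0.397, -0.001], [-0.397, 0.918, -0.0], [0.001, 0.0, -1.0]]
wrist_force: [-1.4, 0.1, -0.8]
gripper_width: 0.696
t 4.3 fix mm [-65.  -16.9  32.4] F fix [-1.2  0.7 -0.8] grip 0.696 j [  6.  23. -31.  -0. -36. -72.]
time_s: 4.55
tcp_pos: [0.4868, -0.1128, 0.0324]
ee_rot: [[-0.918, -0.397, -0.002], [-0.397, 0.918, -0.0], [0.002, 0.001, -1.0]]
wrist_force: [-3.7, -2.2, 0.9]
gripper_width: 0.701
t 4.55 fix mm [-63.6 -16.9  32.4] F fix [-4.3 -0.6  0.9] grip 0.701 j [  6.  23. -30.   0. -36. -72.]
```

```bash
python3 -m crank '[{"delta_rot":[0,0,0],"linear":[-0.001,0,0],"gripper":70}]'; python3 -c "
from h import *
st()"

```

```text
time_s: 4.68
tcp_pos: [0.4869, -0.1127, 0.0324]
ee_rot: [[-0.918, -0.397, -0.004], [-0.397, 0.918, -0.001], [0.004, 0.001, -1.0]]
wrist_force: [-5.9, -3.9, 3.6]
gripper_width: 0.7
t 4.67 fix mm [-63.6 -16.8  32.4] F fix [-6.9 -1.2  3.6] grip 0.7 j [  6.  23. -30.   0. -37. -72.]
```

```bash
python3 -m crank '[{"delta_rot":[0,0,0],"linear":[-0.001,0,0],"gripper":70},{"delta_rot":[0,0,0],"linear":[-0.001,0,0],"gripper":70},{"delta_rot":[0,0,0],"linear":[0,0,0],"gripper":70}]'; python3 -c "
from h import *
st()"

```

```text
time_s: 5.05
tcp_pos: [0.4869, -0.1126, 0.0323]
ee_rot: [[-0.918, -0.396, -0.008], [-0.396, 0.918, -0.001], [0.008, 0.002, -1.0]]
wrist_force: [-8.1, -5.8, 6.2]
gripper_width: 0.697
t 5.05 fix mm [-63.5 -16.7  32.3] F fix [-9.7 -2.1  6.2] grip 0.697 j [  6.  24. -30.   0. -37. -72.]
```

The plate is firm on the rail (stopped, force about 10 N). Now I'll back off, lift, and turn 90°.

```bash
python3 -m crank '[{"delta_rot":[0,0,0],"linear":[0.006,0,0],"gripper":70},{"delta_rot":[0,0,0],"linear":[0.015,0,0],"gripper":70},{"delta_rot":[0,0,0],"linear":[0.015,0,-0.01],"gripper":65},{"delta_rot":[0,0,0],"linear":[0,0,-0.03],"gripper":60},{"delta_rot":[0,0,0],"linear":[0,0,-0.04],"gripper":60}]' | head -2;
python3 -m crank '[{"delta_rot":[0,0,-0.175],"linear":[0,0,0],"gripper":60},{"delta_rot":[0,0,-0.175],"linear":[0,0,0],"gripper":60},{"delta_rot":[0,0,-0.175],"linear":[0,0,0],"gripper":60},{"delta_rot":[0,0,-0.175],"linear":[0,0,0],"gripper":60},{"delta_rot":[0,0,-0.175],"linear":[0,0,0],"gripper":60},{"delta_rot":[0,0,-0.175],"linear":[0,0,0],"gripper":60},{"delta_rot":[0,0,-0.175],"linear":[0,0,0],"gripper":60},{"delta_rot":[0,0,-0.175],"linear":[0,0,0],"gripper":60},{"delta_rot":[0,0,-0.171],"linear":[0,0,0],"gripper":60}]'; python3 -c "
from h import *
go(0,-100,70,np.pi/2)"

```

```text
time_s: 5.68
tcp_pos: [0.4561, -0.1259, 0.1133]
time_s: 6.8
tcp_pos: [0.4569, -0.1258, 0.1132]
ee_rot: [[0.403, -0.915, 0.001], [-0.915, -0.403, 0.0], [0.0, -0.001, -1.0]]
wrist_force: [1.1, 0.1, -0.8]
gripper_width: 0.597
turn [-0.0008 -0.0002  0.0057] lin(after turn) tool [ 83.1 -96.3  43.2] mm; lin(current) [ 83.6 -95.8  43.3]
t 6.8 fix mm [-96.3 -16.9 113.2] F fix [ 1.  -0.4 -0.8] grip 0.597 j [  4.  14. -29.  -0. -47.  19.]
```

```bash
python3 -m crank '[{"delta_rot":[-0.0008,0,0.0057],"linear":[0.04,0,0],"gripper":60},{"delta_rot":[0,0,0],"linear":[0.043,-0.03,0],"gripper":60},{"delta_rot":[0,0,0],"linear":[0,-0.035,0],"gripper":60},{"delta_rot":[0,0,0],"linear":[0,-0.031,0.02],"gripper":60},{"delta_rot":[0,0,0],"linear":[0,0,0.02],"gripper":60},{"delta_rot":[0,0,0],"linear":[0,0,0],"gripper":60}]'; python3 - <<'E'
from h import *
from station import capture
go(0,-100,36,np.pi/2)
for n,(y0,y1,x0,x1) in dict(top=(140,270,280,430),scene=(140,290,210,400)).items():
    c=capture(n);pickle.dump(c,open(f"pics/{n}3.pkl","wb"));a=c["img"][y0:y1,x0:x1];cv2.imwrite(f"pics/{n}3.png",cv2.resize(a,None,fx=4,fy=4,interpolation=cv2.INTER_CUBIC))
E
```

```text
time_s: 7.55
tcp_pos: [0.5767, -0.1642, 0.0712]
ee_rot: [[0.392, -0.92, -0.005], [-0.92, -0.392, 0.0], [-0.002, 0.004, -1.0]]
wrist_force: [-0.5, 0.4, -0.2]
gripper_width: 0.599
turn [ 0.0044  0.0019 -0.0058] lin(after turn) tool [ 0.2 -1.6 35.2] mm; lin(current) [ 0.3 -1.7 35.2]
t 7.55 fix mm [ -1.6 -99.8  71.2] F fix [-0.3  0.5 -0.2] grip 0.599 j [ -0.  28. -14.   0. -48.  24.]
```

View pics/scene3.png

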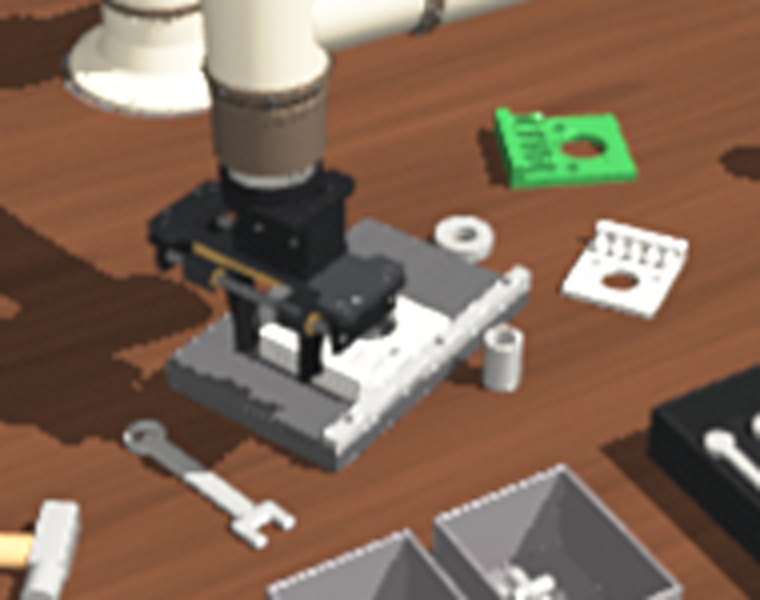

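View pics/top3.png

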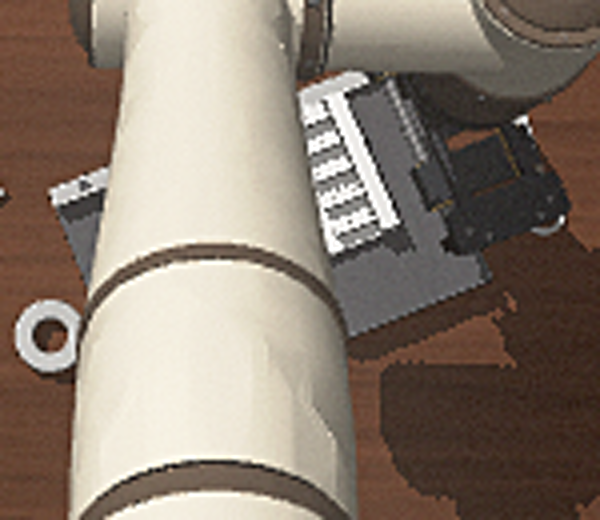

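The plate sits square against the rail, and both fingers are behind the rim at scene crop (245,350) and (312,375). I'll descend and push.

```bash
python3 -m crank '[{"delta_rot":[0.0044,0.0019,-0.0058],"linear":[0,0,0.02],"gripper":60},{"delta_rot":[0,0,0],"linear":[0,0,0.016],"gripper":60},{"delta_rot":[0,0,0],"linear":[-0.006,0,0],"gripper":60},{"delta_rot":[0,0,0],"linear":[-0.006,0,0],"gripper":60},{"delta_rot":[0,0,0],"linear":[0,0,0],"gripper":60}]'; python3 -c "
from h import *
go(0,-80,35,np.pi/2)"
python3 -m crank '[{"delta_rot":[0,0,0],"linear":[-0.004,0,0],"gripper":60},{"delta_rot":[0,0,0],"linear":[-0.004,0,0],"gripper":60},{"delta_rot":[0,0,0],"linear":[-0.004,0,0],"gripper":60},{"delta_rot":[0,0,0],"linear":[-0.004,0,0],"gripper":60}]'; python3 -c "
from h import *
st()"
```

```text
time_s: 8.28
tcp_pos: [0.5738, -0.1527, 0.0371]
ee_rot: [[0.399, -0.917, 0.005], [-0.917, -0.399, -0.0], [0.002, -0.004, -1.0]]
wrist_force: [0.0, -0.9, 0.6]
gripper_width: 0.596
turn [-0.004  -0.0022  0.0011] lin(after turn) tool [-8.1  0.3  2.1] mm; lin(current) [-8.1  0.3  2.1]
t 8.28 fix mm [  0.3 -88.1  37.1] F fix [-0.3 -0.8  0.6] grip 0.596 j [  1.  30. -17.   0. -43.  23.]
time_s: 8.78
tcp_pos: [0.5672, -0.1387, 0.0363]
ee_rot: [[0.398, -0.917, 0.004], [-0.917, -0.398, -0.001], [0.002, -0.003, -1.0]]
wrist_force: [-0.0, -3.0, 0.7]
gripper_width: 0.601
t 8.78 fix mm [ -0.2 -72.6  36.3] F fix [-1.2 -2.8  0.7] grip 0.601 j [  2.  29. -18.   0. -42.  21.]
```

```bash
python3 -m crank '[{"delta_rot":[0,0,0],"linear":[-0.004,0,0],"gripper":60},{"delta_rot":[0,0,0],"linear":[-0.004,0,0],"gripper":60},{"delta_rot":[0,0,0],"linear":[-0.004,0,0.001],"gripper":60},{"delta_rot":[0,0,0],"linear":[-0.004,0,0],"gripper":60}]'>/dev/null; python3 -c "
from h import *
st()"
python3 -m crank '[{"delta_rot":[0,0,0],"linear":[-0.004,0,0],"gripper":60},{"delta_rot":[0,0,0],"linear":[-0.004,0,0],"gripper":60},{"delta_rot":[0,0,0],"linear":[-0.004,0,0],"gripper":60},{"delta_rot":[0,0,0],"linear":[-0.004,0,0],"gripper":60}]'>/dev/null; python3 - <<'E'
from h import *
from station import capture
go(0,-40,35,np.pi/2)
for n,(y0,y1,x0,x1) in dict(top=(140,270,280,430),scene=(140,290,210,400)).items():
    c=capture(n);pickle.dump(c,open(f"pics/{n}4.pkl","wb"));a=c["img"][y0:y1,x0:x1];cv2.imwrite(f"pics/{n}4.png",cv2.resize(a,None,fx=4,fy=4,interpolation=cv2.INTER_CUBIC))
E
```

```text
t 9.28 fix mm [  0.2 -56.9  35.8] F fix [-0.3 -4.1  3.2] grip 0.601 j [  4.  29. -20.   0. -41.  20.]
turn [-0.004  -0.0027  0.0005] lin(after turn) tool [-0.8  0.2  0.8] mm; lin(current) [-0.8  0.2  0.8]
t 9.78 fix mm [  0.2 -40.8  35.8] F fix [-0.9 -5.4  3.7] grip 0.603 j [  5.  28. -21.   0. -41.  18.]
```

View pics/scene4.png

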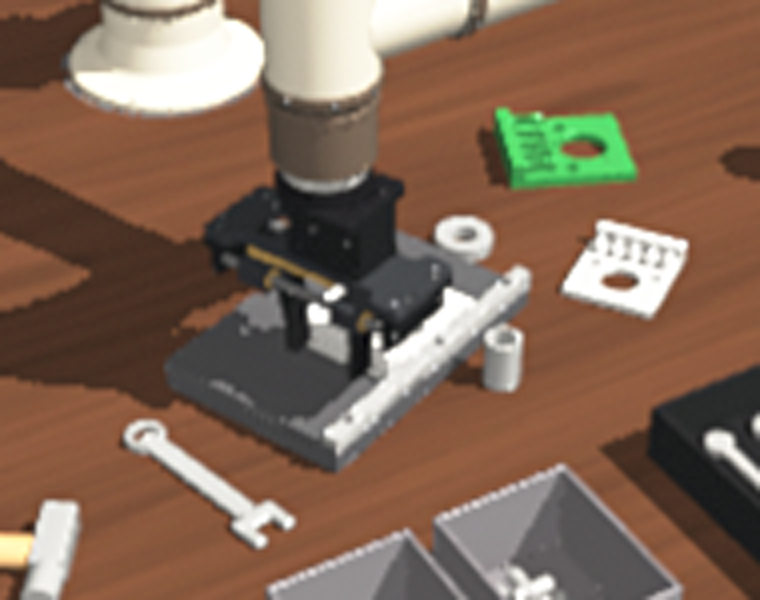

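The plate is sliding along the rail at about 5 N with no wedging; the rim is right against the fingers at scene crop (330,345). I'll continue.

```bash
python3 -m crank '[{"delta_rot":[0,0,0],"linear":[-0.004,0,0],"gripper":60},{"delta_rot":[0,0,0],"linear":[-0.004,0,0],"gripper":60},{"delta_rot":[0,0,0],"linear":[-0.004,0,0.0005],"gripper":60},{"delta_rot":[0,0,0],"linear":[-0.003,0,0],"gripper":60}]'>/dev/null; python3 -c "
from h import *
st()"
python3 -m crank '[{"delta_rot":[0,0,0],"linear":[-0.003,0,0],"gripper":60},{"delta_rot":[0,0,0],"linear":[-0.003,0,0],"gripper":60},{"delta_rot":[0,0,0],"linear":[-0.002,0,0],"gripper":60}]'>/dev/null; python3 -c "
from h import *
go(0,-10,35,np.pi/2)"
```

```text
t 10.38 fix mm [  0.1 -25.2  34.7] F fix [-0.1 -5.   2.8] grip 0.602 j [  7.  27. -22.   0. -40.  17.]
turn [-0.0029 -0.0017  0.0002] lin(after turn) tool [-7.3 -0.2 -0.4] mm; lin(current) [-7.3 -0.2 -0.4]
t 10.75 fix mm [ -0.2 -17.3  34.6] F fix [ 0.8 -3.9  3.7] grip 0.597 j [  8.  27. -23.   0. -40.  16.]
```

```bash
for i in 1 2; do :; done; python3 -m crank '[{"delta_rot":[0,0,0],"linear":[-0.0015,0,0],"gripper":60},{"delta_rot":[0,0,0],"linear":[-0.0015,0,0],"gripper":60},{"delta_rot":[0,0,0],"linear":[-0.0015,0,0],"gripper":60}]'>/dev/null; python3 -c "
from h import *
st()"
python3 -m crank '[{"delta_rot":[0,0,0],"linear":[-0.001,0,0],"gripper":60},{"delta_rot":[0,0,0],"linear":[-0.001,0,0],"gripper":60}]'>/dev/null; python3 -c "
from h import *
st()"
python3 -m crank '[{"delta_rot":[0,0,0],"linear":[-0.001,0,0],"gripper":60}]'>/dev/null; python3 - <<'E'
from h import *
from station import capture
st()
for n,(y0,y1,x0,x1) in dict(top=(140,270,280,430),scene=(140,290,210,400)).items():
    c=capture(n);pickle.dump(c,open(f"pics/{n}5.pkl","wb"));a=c["img"][y0:y1,x0:x1];cv2.imwrite(f"pics/{n}5.png",cv2.resize(a,None,fx=4,fy=4,interpolation=cv2.INTER_CUBIC))
E
```

```text
t 11.12 fix mm [ -0.3 -12.9  34.6] F fix [-0.6 -4.2  2.7] grip 0.599 j [  8.  27. -23.   0. -40.  15.]
t 11.38 fix mm [-1.4 -9.9 33.7] F fix [ 0.3  0.3 -0. ] grip 0.602 j [  8.  27. -24.  -0. -40.  15.]
t 11.5 fix mm [-1.4 -8.9 33.6] F fix [ 0.1 -0.2  0.1] grip 0.602 j [  8.  27. -24.  -0. -40.  15.]
```

View pics/scene5.png

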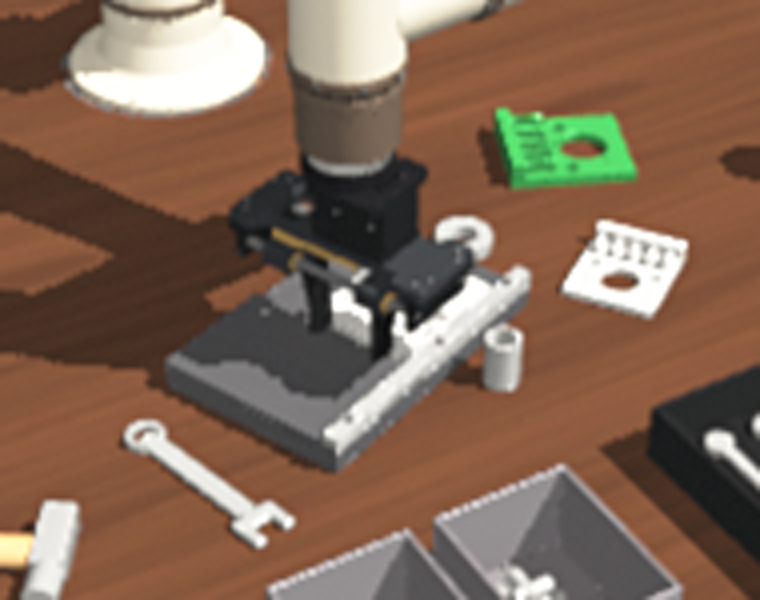

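The push force fell to zero at y≈−10, so the plate seems to have dropped. I'll back off, rise, and clear the view to check.

```bash
python3 -m crank '[{"delta_rot":[0,0,0],"linear":[0.01,0,0],"gripper":60},{"delta_rot":[0,0,0],"linear":[0.02,0,0],"gripper":60},{"delta_rot":[0,0,0],"linear":[0.02,0,-0.03],"gripper":60},{"delta_rot":[0,0,0],"linear":[0.03,0,-0.04],"gripper":60},{"delta_rot":[0,0,0],"linear":[0.05,0.03,-0.05],"gripper":60},{"delta_rot":[0,0,0],"linear":[0.05,0.03,-0.02],"gripper":60},{"delta_rot":[0,0,0],"linear":[0.055,0.03,0],"gripper":60},{"delta_rot":[0,0,0],"linear":[0.055,0.03,0],"gripper":60},{"delta_rot":[0,0,0],"linear":[0.055,0.03,0],"gripper":60},{"delta_rot":[0,0,0],"linear":[0,0,0],"gripper":60}]'; python3 - <<'E'
from h import *
from station import capture
st()
for n,(y0,y1,x0,x1) in dict(top=(140,270,270,430),scene=(160,290,250,400)).items():
    c=capture(n);pickle.dump(c,open(f"pics/{n}6.pkl","wb"));a=c["img"][y0:y1,x0:x1];cv2.imwrite(f"pics/{n}6.png",cv2.resize(a,None,fx=4.5,fy=4.5,interpolation=cv2.INTER_CUBIC))
E
```

```text
time_s: 12.85
tcp_pos: [0.5406, -0.4518, 0.1639]
ee_rot: [[0.391, -0.92, 0.002], [-0.92, -0.391, -0.0], [0.001, -0.002, -1.0]]
wrist_force: [-0.7, -0.2, -0.9]
gripper_width: 0.598
t 12.85 fix mm [-149.1 -349.3  163.9] F fix [-0.7  0.1 -0.9] grip 0.598 j [-27.  32.   8.  -0. -66.  50.]
```

View pics/scene6.png

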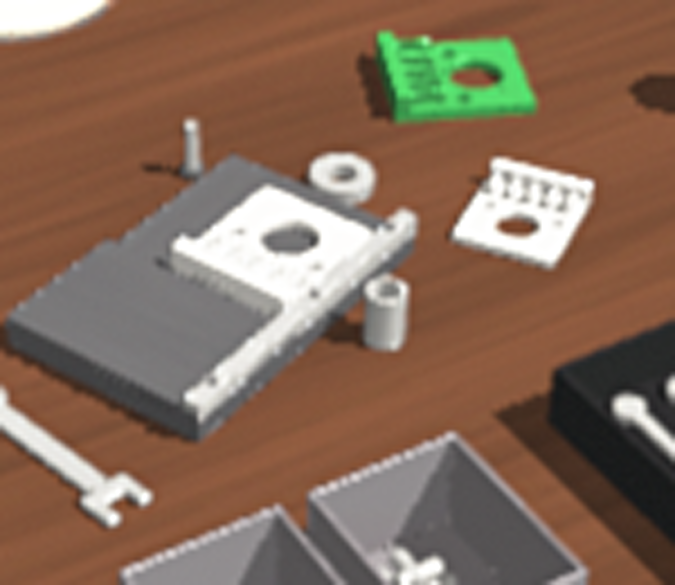

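View pics/top6.png

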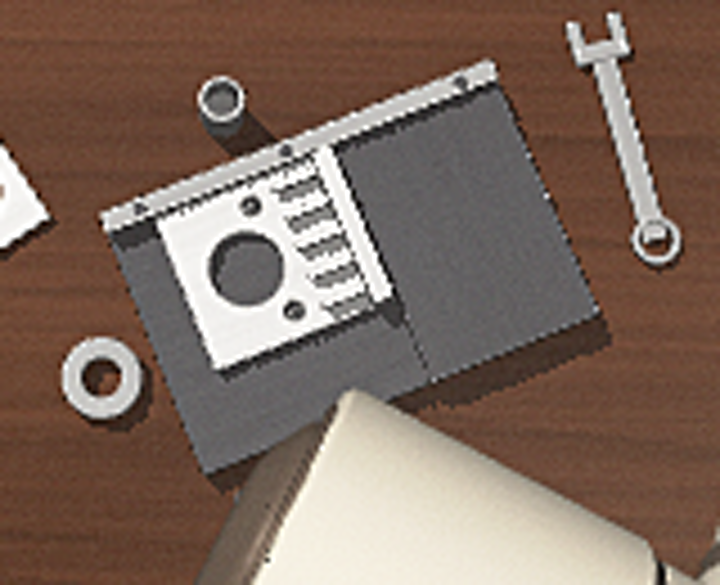

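The plate looks down on the seat, with the rim just past the step edge at top crop (345,215) and pins showing in the holes at (250,206) and (293,311). Next is a numeric check with height and tilt left free.

```bash
python3 - <<'E'
from h import *
t=pickle.load(open("pics/top6.pkl","rb"));s=pickle.load(open("pics/scene6.pkl","rb"))
T=lambda a:crop2px(a,4.5,270,140);S=lambda a:crop2px(a,4.5,250,160)
LC=[[52,60,10],[-52,60,10],[36,0,10],[-36,0,10],[0,18,10],[52,-60,26],[-52,-60,26]]
uc=T([[158,222],[218,369],[251,206],[294,311],[246,268],[323,148],[381,305]])
LS=[[-52,60,10],[0,18,10],[-36,0,10],[36,0,10],[-52,-60,26]];us=S([[267,186],[291,238],[239,231],[316,266],[173,240]])
for z in(.020,.024,.028):
    for nm,o in(("top",[(t,LC,uc)]),("both",[(t,LC,uc),(s,LS,us)])):
        p,e=fit(o,z,[.55,0,.4]);c,sn=np.cos(FX[2]),np.sin(FX[2]);d=p[:2]-FX[:2]
        print(z,nm,"in fix mm",(1e3*np.array([c*d[0]+sn*d[1],-sn*d[0]+c*d[1]])).round(1),"dyaw",round(p[2]-FX[2],4),"rms",round(float(np.sqrt((e**2).mean())),2))
# overlay of seated model
for nm,c,(x0,y0,w,h) in(("top",t,(295,160,70,70)),("scene",s,(280,190,80,60))):
    k=10 if nm=="top" else 9
    a=cv2.resize(c["img"][y0:y0+h,x0:x0+w],None,fx=k,fy=k,interpolation=cv2.INTER_NEAREST)
    if nm=="top": a=a[:600]
    for col,z in(((0,0,255),20),((255,0,0),28)):
        q=proj(c,world(FX,[[x,y+63,zz+z] for x,y,zz in LC]))
        for u in((q-[x0,y0]+.5)*k).astype(int): cv2.drawMarker(a,tuple(int(v) for v in u),col,0,14,1)
    cv2.imwrite(f"pics/ov_{nm}.png",a)
E
```

```text
0.02 top in fix mm [-1.2 65.5] dyaw -0.011 rms 1.09
0.02 both in fix mm [-0.3 65.6] dyaw -0.0095 rms 0.9
0.024 top in fix mm [-1.8 65.8] dyaw -0.0116 rms 1.13
0.024 both in fix mm [-0.2 65.4] dyaw -0.0013 rms 1.13
0.028 top in fix mm [-2.3 66.1] dyaw -0.0121 rms 1.18
0.028 both in fix mm [-0.4 65.5] dyaw 0.0041 rms 1.46
```

View pics/ov_top.png

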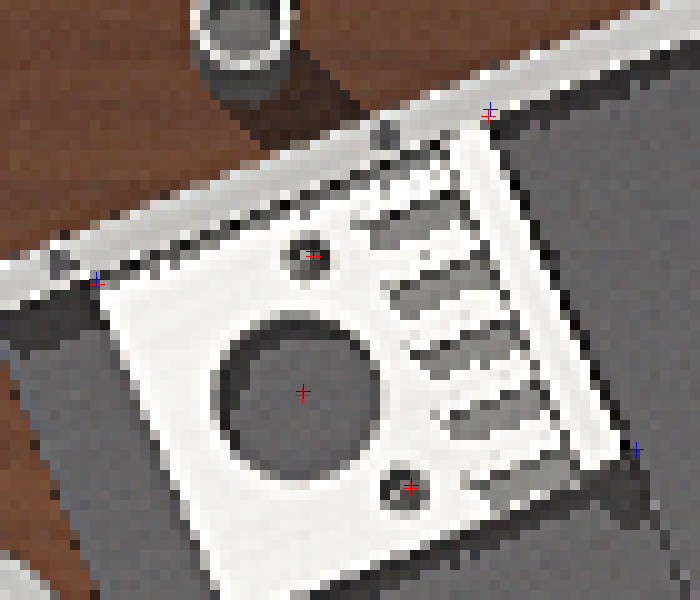

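View pics/ov_scene.png

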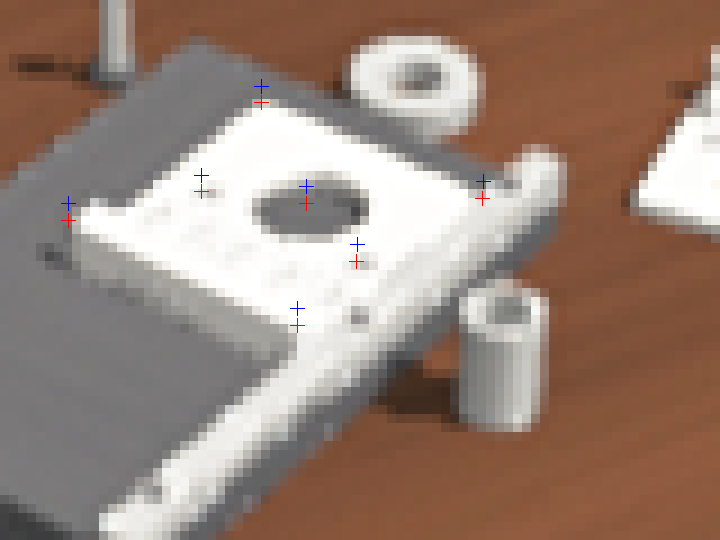

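Scene view: the features match the z=20 model (red) rather than 28 (blue). As one more check, I'll fit height and tilt with both views, using the starting picture (known z=28, level) as the control.

```bash
python3 - <<'E'
from h import *
from scipy.spatial.transform import Rotation as Ro
t0=pickle.load(open("pics/top0.pkl","rb"));t=pickle.load(open("pics/top6.pkl","rb"))
s0=pickle.load(open("pics/scene0.pkl","rb"));s=pickle.load(open("pics/scene6.pkl","rb"))
LC=np.array([[52,60,10],[-52,60,10],[36,0,10],[-36,0,10],[0,18,10],[52,-60,26],[-52,-60,26]])/1e3
LS=np.array([[-52,60,10],[0,18,10],[-52,-60,26],[52,-60,26],[52,60,10]])/1e3
A=[("start",t0,crop2px([[405,185],[457,325],[492,180],[527,275],[486,237],[568,130],[617,265]],4,230,140),s0,crop2px([[277,205],[294,264],[170,264],[273,326],[385,265]],4.5,230,160),5,[.514,-.089,.028,0,0,.352]),
("end",t,crop2px([[158,222],[218,369],[251,206],[294,311],[246,268],[323,148],[381,305]],4.5,270,140),s,crop2px([[267,186],[291,238],[173,240]],4.5,250,160),3,[.51,-.01,.02,0,0,.4])]
for nm,a,ua,b,ub,n,x0 in A:
    W=lambda p,L:L@Ro.from_euler("ZYX",[p[5],p[4],p[3]]).as_matrix().T+p[:3]
    f=lambda p:np.r_[(proj(a,W(p,LC))-ua).ravel(),(proj(b,W(p,LS[:n]))-ub).ravel()]
    q=least_squares(f,x0,loss="soft_l1");print(nm,"z mm",round(q.x[2]*1e3,1),"tilt",q.x[3:5].round(3),"rms",round(float(np.sqrt((f(q.x)**2).mean())),2))
for nm,c,(x0,y0,w,h) in(("holes",t,(318,180,26,26)),):
    cv2.imwrite("pics/holes.png",cv2.resize(c["img"][y0:y0+h,x0:x0+w],None,fx=20,fy=20,interpolation=cv2.INTER_CUBIC))
a=t["img"][183:213,320:342];cv2.imwrite("pics/holes.png",cv2.resize(a,None,fx=18,fy=18,interpolation=cv2.INTER_CUBIC))
E
```

```text
start z mm 26.1 tilt [-0.004  0.035] rms 0.35
end z mm 16.7 tilt [-0.05   0.055] rms 0.86
```

View pics/holes.png

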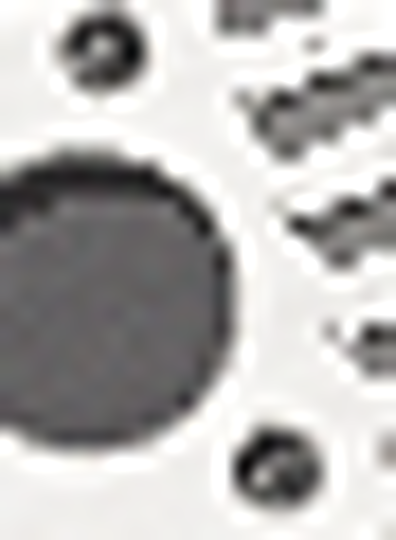

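Pin tips show in both holes and the height dropped about 9 mm relative to the control. The tilt fit is noisy, though: the control itself reads 0.035. I'll settle it by comparing the rim's visible height above the step before and after, expecting about 26 → 18 mm.

```bash
python3 - <<'E'
from h import *
s0=pickle.load(open("pics/scene0.pkl","rb"));s=pickle.load(open("pics/scene6.pkl","rb"))
C0=[.5142,-.0886,.3523]
a=cv2.resize(s0["img"][205:240,260:310],None,fx=7.5,fy=7.5,interpolation=cv2.INTER_CUBIC)
b=cv2.resize(s["img"][195:240,280:330],None,fx=7.5,fy=7.5,interpolation=cv2.INTER_CUBIC)
h=max(a.shape[0],b.shape[0]);a=cv2.copyMakeBorder(a,0,h-a.shape[0],0,10,0);b=cv2.copyMakeBorder(b,0,h-b.shape[0],0,0,0)
cv2.imwrite("pics/rim.png",np.hstack([a,b]))
# profiles: sample image along world vertical through rim face, 3 places
for nm,c,P,zb,dy in(("start",s0,C0,28,-60),("end",s,FX,20,3.5)):
    for x in(-40,-20,0,20,36):
        z=np.arange(16,66,2.)
        q=proj(c,world(P,[[x,dy,k] for k in z]))
        v=cv2.remap(cv2.cvtColor(c["img"],cv2.COLOR_BGR2GRAY),q[:,0].astype(np.float32)[None],q[:,1].astype(np.float32)[None],cv2.INTER_LINEAR)[0]
        print(nm,x,"z16..",v.tolist())
E
```

```text
start -40 z16.. [106, 90, 77, 87, 96, 117, 138, 151, 162, 164, 165, 163, 161, 159, 159, 168, 182, 204, 230, 248, 252, 255, 255, 244, 208]
start -20 z16.. [111, 101, 88, 77, 94, 108, 128, 147, 151, 153, 152, 150, 152, 155, 159, 164, 182, 212, 232, 247, 254, 255, 255, 254, 254]
start 0 z16.. [106, 91, 77, 81, 84, 108, 133, 146, 159, 162, 162, 161, 160, 160, 161, 168, 179, 200, 230, 246, 252, 255, 255, 255, 254]
start 20 z16.. [108, 96, 83, 71, 92, 113, 132, 152, 159, 164, 166, 167, 167, 166, 166, 166, 179, 205, 227, 244, 254, 255, 255, 253, 253]
start 36 z16.. [122, 120, 111, 100, 102, 106, 122, 144, 153, 155, 155, 153, 154, 157, 161, 165, 179, 207, 230, 246, 255, 255, 255, 255, 255]
end -40 z16.. [120, 120, 122, 126, 135, 145, 151, 157, 157, 156, 156, 156, 167, 185, 209, 237, 252, 254, 255, 255, 246, 219, 192, 153, 123]
end -20 z16.. [121, 121, 120, 118, 121, 125, 132, 143, 150, 154, 157, 159, 166, 195, 221, 237, 254, 254, 254, 253, 251, 251, 251, 252, 253]
end 0 z16.. [119, 115, 113, 122, 130, 141, 152, 157, 161, 162, 163, 165, 167, 189, 219, 238, 249, 255, 255, 254, 252, 251, 250, 250, 252]
end 20 z16.. [120, 123, 127, 135, 144, 152, 158, 161, 161, 160, 160, 162, 173, 188, 217, 244, 250, 255, 254, 253, 251, 248, 247, 245, 247]
end 36 z16.. [133, 129, 126, 136, 146, 152, 158, 160, 160, 160, 160, 164, 173, 192, 222, 243, 250, 255, 254, 253, 252, 252, 253, 253, 253]
```

View pics/rim.png

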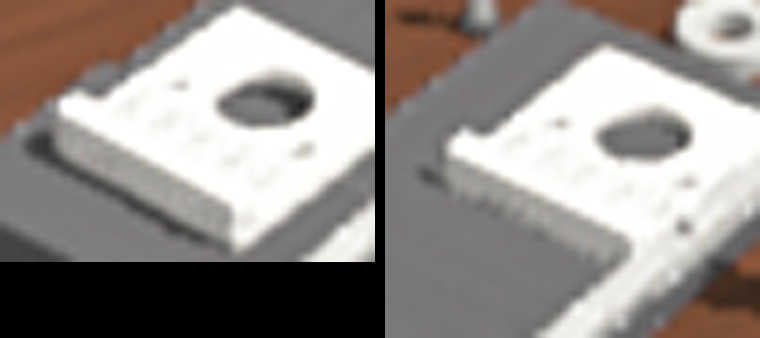

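The rim's visible height shrank by about 7 to 8 mm evenly along its length, and the shadow gap under it is gone. So the rim end is down too, and the arm is clear. Handing in.

```bash
python3 -c "
from station import workorder
print(workorder.finish_job())"
```

```text
the job is handed in; nothing more can be done
None
```

The cover plate appears to be seated on both pins. I handed the job in after about 13 s of the 61 s allowed; no verdict is reported.

**What I did:** I pushed the near edge with two open fingertips until the plate stopped square on the rail, at about 10 N. I then pushed the rim along the rail at 3–5 N. The force fell to zero as the plate dropped in, about where the seat was expected, and I backed the arm well clear.

**Checks that agree:**
- A pin tip is visible roughly centred in each hole.
- The rim's top dropped about 7–8 mm evenly along its length, against 8 mm expected, and the shadow gap under it is gone.
- Of the three heights I tried, the two-camera fit is best at the seat height (20 mm).
- The socket, bearing, bolt and wrench look unmoved in the last pictures. I did not measure them, and the hammer, screwdriver and can were not in the final crops. The arm only passed high above that area.

**Checks that disagreed or were weak:**
- **Position:** the fit put the plate 2.5 mm beyond its seat in y, outside what the pin clearance allows. I put this down to the 2 mm calibration and my fixture fit.
- **Height and tilt:** with both left free, the fit gave about 17 mm and 0.05 rad per axis. The known-level starting plate read 26 mm instead of 28 and up to 0.035 rad of tilt. That makes this fit too noisy to confirm level within 0.03 rad, so I relied on the rim comparison instead.

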